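Unlatch the biscuit bin and hold its self-closing lid open

TASK

I want to top up the biscuit bin with the yellow handle: turn its yellow wing latch clockwise, a quarter turn, until it clicks past its detent and stays open, then raise the self-closing lid without letting it drop back. Finish while still holding the lid open at about 60 degrees, give or take ten, so that it goes on shielding the biscuits while I pour: the program ends with the gripper carrying the lid, nothing let go. Leave the blue bin shut and latched, and the other goods on the counter where they are.

Things in the scene. Friction and masses are not known exactly. Their poses are not given: they have to be found in the camera images.
- yellow_latch_grip (a point): Centre of the yellow bin's wing latch on its upright axis, 168 mm above the counter (all sizes here in mm). The wing is an upright bar 46 long (this point's x axis, turns with it), 12 thick, from 21 below to 13 above this point; its collar, 22 wide, and a flat steel tongue, 12 wide, reaching 36 to +x, lie under it, 21 to 28 below. It stands 78 in front of the handle bar.
- yellow_latch (a joint): Turn of the wing latch, rad, clockwise from above: 0 = shut (wing points at the lid, tongue over the lid's lip bars it), 1.57 = open, end stop (wing parallel to the handle). A spring detent (about 0.2 N m) holds it at both ends; turned beyond 0.79 rad (45 degrees) it clicks and drives the latch on to 1.57 by itself.
- yellow_lid_handle (a point): Middle of the yellow round bar handle on the yellow bin's lid: 12 in diameter, 100 long between two posts, parallel to the hinge, 40 above the lid's mid-plane, 158 from the hinge line; 173 above the counter when shut. Its y axis runs along the bar, x from the lid's front to the hinge, z along the lid's outward normal; all turn with the lid.
- yellow_lid_hinge (a point): Middle of the lid's level hinge line at the rear of the yellow bin, 133 above the counter; the y axis runs along the hinge; axes turn with the lid.
- yellow_lid (a joint): Opening angle of the yellow bin's lid, rad: 0 = shut, level; grows as the front edge rises and swings back; 1.05 = 60 degrees; end stop 1.45. Clear panel in a yellow frame, 212 from hinge to front lip, 240 wide, about 0.35 kg. Self-closing: gravity and a light spring shut it from any angle, about 4 N at the handle.
- yellow_bin: White counter bin, fixed, 210 deep, 240 wide, 130 tall, full of round golden biscuits, with yellow-framed clear lid, yellow bar handle, and yellow wing latch on a steel bracket at its front. Origin on the counter under it; x runs from front (latch) to rear (hinge), z up: latch axis at x = -124, handle (shut) at x = -46, hinge at x = +112, all at y = 0.
- blue_bin: The twin of the yellow bin with blue lid frame, handle and latch, full of dark oblong biscuits, fixed; the same sizes and origin. To be left shut. The two bins stand side by side, either one on the left.
- blue_lid (a joint): Opening angle of the blue bin's lid, rad, 0 = shut; stays shut.
- blue_latch (a joint): Turn of the blue bin's latch, rad, 0 = shut; stays shut.
- jar_red_mid (a point): Centre of a loose sweet jar with a red cap, 90 in diameter, 135 tall, standing.
- jar_green_mid (a point): Centre of a loose sweet jar with a green cap, 90 in diameter, 135 tall, standing.
- tin_mid (a point): Centre of a loose round blue biscuit tin with brass lid, 144 in diameter, 65 tall.
- wafer_box_mid (a point): Centre of a loose red wafer box, 80 x 160 x 50 tall.
- scoop_mid (a point): A loose steel biscuit scoop with black handle lying on the counter, 205 long, 64 wide, 36 tall; the point lies where handle and bowl meet, 18 up.
- tape_mid (a point): A loose black tape dispenser, 150 x 55, 88 tall; the point lies 30 above its underside's centre.

How it is judged:
By the outcome, as a careful person would: the job done as asked, in the order asked, and still so for the second after the job is handed in, while the arm keeps its last pose, push and grip.
It also fails if it takes over 54 s, if anything falls off the work surface, if the arm or the gripper's body presses on something with over 40 N, if the wrist force passes 120 N, or if a joint passes its speed limit or range.

ROBOT

A 6-joint arm with a two-finger parallel gripper is mounted at the origin on the work surface. World frame = base frame: x ahead of the robot, y to its left, z up, the work surface at z = 0. Lengths are in m, angles in rad, forces in N, time in s.
With the tool pointing down it reaches from about 0.4 to 0.825 m from the base axis. Payload 7 kg.
Tool frame: the origin (TCP) lies on the centre line of the jaws, within the pads' length; the fingertips stand tip_reach ahead of it and the grasp point (between the pads) is the TCP (tip_reach is the distance from the TCP to the fingertips, in m); z points along the fingers, y is the line along which they close (so a half turn about z gives the same grasp; the last joint's range is limited). The gripper opens to 88 mm and grips with 3 to 60 N. Pads are 19 mm wide; open, the fingers measure 130 mm over their backs; the gripper's body (78 mm by 193 mm) begins 47 mm behind the grasp point.
Start: joints at [-1.018, 0.359, 0.012, 0, -1.224, -0.288], TCP at [0.177, -0.651, 0.246] pointing down, gripper open.
Joint ranges: [-3.07, 3.07], [-1.43, 2.12], [-1.02, 1.25], [-3.03, 1.67], [-3.05, -0], [-3.03, 3.03]. Speed limits (rad/s): [2.39, 2.39, 3.01, 3.14, 3.14, 3.14].

INTERFACE

Orientations are given as [roll, pitch, yaw] about the fixed x, y, z axes, in that order (R = Rz(yaw) Ry(pitch) Rx(roll)).
In Python, from station import get_state, grab_frame, calibration, job_done, find_in, mark_of, tip_reach gives the robot as it stands.
- The arm moves only by the shell command python3 -m handwheel 'ROWS' [OPENING] [FORCE]. ROWS is JSON, a list of rows, each an object with "delta_pos": the shift along the world's x, y, z in units of 30 mm (1.0 is 30 mm), a list of three; "dr": the turn, a rotation vector about the world's x, y, z in degrees, a list of three. In form: [{"delta_pos": [tx, ty, tz], "dr": [rx, ry, rz]}, ...]. A call has 1 to 10 rows; each row shifts and turns the commanded pose from where the row before left it; what a row does not reach is not made up. A row lasts 1/10 s, in which the tool goes at most 50 mm and 8.59 degrees, less where a joint would pass 70% of its speed; a pose out of reach is approached as far as the arm can. A call is refused whole if a number of a shift passes 1 or a number of a turn 8.59, either way. A call with a gripper value outside its range is refused whole. OPENING is the closure, from -1 (fully open) to 1 (shut), set as the call begins (- or left out, the last holds). The fingers move at their own pace and stop on an object; FORCE is the grip in N (left out, the last holds). Time passes only in rows, so rows that do not move let the fingers close. It gives the time, the measured TCP pose, the force, the opening and the grip force at its end, in the units of the state.
- get_state(): the state, without advancing time (a new reading comes with each control period).
- grab_frame(name): name is "scene" or "top"; returns the picture (420x560x3 uint8, red, green, blue); there is no depth.
- calibration(name): a dict with "fx", "fy", "cx", "cy" (pixels), "k1" (the pictures are not rectified: a ray, as slopes to the right and down, at radius r is drawn at 1 + k1 r^2 times it, then the intrinsics apply), "extrinsics" (4x4, takes a point from world to camera coordinates). Camera axes: x right, y down, z forward; pixel columns grow to the right and rows downward; lengths in m; the calibration is good to about 2 mm. A picture is of the moment at which its call begins. calibration takes no time and is no camera call.
- job_done(): hands the job in; it is judged then, once.
Trained networks look in the newest picture that a camera, given by its name, has taken for a name from the list of things; names that differ only in an ending like _2 or _b are one class to them, and where a whole thing is asked for, a point or a joint stands for the part that bears it (a point fixed in the world has none). Each returns a list of dicts, best first, with "conf" (0 to 1); they miss things now and then, are a little off and sometimes report something else, mostly with a low value. They report only what shows in the picture. A call takes as long as a camera call.
- find_in(camera, query): "location" ([column, row] in pixels, amid what is visible of it).
- mark_of(camera, query): "location" ([column, row] in pixels: a listed point, or the origin of a listed thing).
The state is a dict: "t": time; "q": joint angles; "qd": joint speeds; "joint_efforts": joint torques, N m; "eef_pos": TCP position; "ee_rot": TCP orientation; "force": force on the tool from outside, world axes, zero at the start; "moment": the same for the moment, N m; "width": finger opening in m; "gripper_force": force on a finger pad.
Only numpy, scipy, OpenCV 4.12 (cv2) and the standard library are available. Lean on these libraries where they do the work, as an engineer would, in place of code of your own. Each camera call takes 0.05 s, during which the arm holds its last target. There are 200 camera calls.

## Working session

There is one attempt and no reset: what is moved stays moved. The work goes in short steps, Python scripts to look and compute and a shell command to move; the robot and the scene stay as the last step left them, time stands still between calls to the robot, and variables do not carry over. Pictures are saved under pics/ and viewed, at most 10 in all, crops included, and the job is handed in when it is done.

```bash
mkdir -p pics; cat > h.py <<'E'
import numpy as np, cv2
from station import *
def ray(cam,px):
    c=calibration(cam); x=(px[0]-c["cx"])/c["fx"]; y=(px[1]-c["cy"])/c["fy"]
    rd=np.hypot(x,y); r=rd
    for _ in range(30): r=rd/(1+c["k1"]*r*r)
    s=r/rd if rd else 1
    E=np.array(c["extrinsics"]); R=E[:3,:3]; o=-R.T@E[:3,3]
    return o,R.T@np.array([x*s,y*s,1.])
def at(cam,px,z):
    o,d=ray(cam,px); return o+d*(z-o[2])/d[2]
def tri(p1,p2):
    o1,d1=ray("scene",p1);o2,d2=ray("top",p2)
    A=np.stack([d1,-d2],1); s=np.linalg.lstsq(A,o2-o1,rcond=None)[0]
    a=o1+s[0]*d1;b=o2+s[1]*d2
    return (a+b)/2,np.linalg.norm(a-b)
def save(cam,name):
    cv2.imwrite("pics/"+name,cv2.cvtColor(grab_frame(cam),cv2.COLOR_RGB2BGR))
E
python3 - <<'E'
from h import *
np.set_printoptions(precision=4,suppress=True)
for c in("scene","top"): save(c,c+"0.png")
a=cv2.imread("pics/scene0.png");b=cv2.imread("pics/top0.png")
print(tip_reach, get_state())
Z=dict(yellow_latch_grip=.168,yellow_lid_handle=.173,yellow_lid_hinge=.133,yellow_bin=0,blue_bin=0,jar_red_mid=.0675,jar_green_mid=.0675,tin_mid=.0325,wafer_box_mid=.025,scoop_mid=.018,tape_mid=.03)
for n,z in Z.items():
    for c in("top","scene"):
        m=mark_of(c,n)[:2]
        for e in m: print(n,c,round(e["conf"],2),np.array(e["location"]),at(c,e["location"],z))
E
```

```text
0.019 {'t': 0.1, 'q': array([-1.0179,  0.3593,  0.0112, -0.0003, -1.2241, -0.2881]), 'qd': array([-0.0004,  0.0006,  0.0025,  0.0012, -0.0012,  0.0016]), 'joint_efforts': array([ -0.0008, -58.4164,  29.3751,   7.0155,   0.0102,  -0.0001]), 'eef_pos': array([ 0.1766, -0.6511,  0.2447]), 'ee_rot': array([ 3.1402, -0.0001, -2.8769]), 'force': array([ 0.2491, -0.2025,  0.9329]), 'moment': array([-0.043 ,  0.0848,  0.0002]), 'gripper_force': 0.0, 'width': 0.08767982486220191}
yellow_latch_grip top 0.63 [321.9 212.1] [ 0.4209 -0.1709  0.168 ]
yellow_latch_grip scene 0.52 [229.8 169.9] [ 0.4136 -0.1782  0.168 ]
yellow_lid_handle top 0.75 [327.8 189.3] [ 0.4974 -0.1898  0.173 ]
yellow_lid_handle scene 0.7 [225.2 188.2] [ 0.4788 -0.1816  0.173 ]
yellow_lid_hinge top 0.94 [335.1 149.4] [ 0.6469 -0.2214  0.133 ]
yellow_lid_hinge scene 0.85 [203.  251.9] [ 0.6524 -0.2215  0.133 ]
yellow_lid_hinge scene 0.16 [193.3 159.4] [ 0.3561 -0.3004  0.133 ]
yellow_bin top 0.75 [325.7 187.8] [ 0.5339 -0.2075  0.    ]
yellow_bin scene 0.68 [224.2 231.6] [ 0.5247 -0.2025  0.    ]
blue_bin top 0.83 [208.4 171.9] [0.5845 0.2366 0.    ]
blue_bin scene 0.92 [368.7 251.9] [0.5685 0.2337 0.    ]
jar_red_mid top 0.88 [412.5 220.6] [ 0.4093 -0.5128  0.0675]
jar_red_mid scene 0.86 [128.8 185.2] [ 0.4159 -0.5051  0.0675]
jar_green_mid top 0.73 [118.3 224.9] [0.3708 0.5389 0.0675]
tin_mid top 0.92 [415.1 175.5] [ 0.5831 -0.5403  0.0325]
tin_mid top 0.51 [412.9 220.1] [ 0.4148 -0.5269  0.0325]
tin_mid scene 0.63 [111.  239.1] [ 0.5843 -0.5267  0.0325]
wafer_box_mid top 0.6 [133.2 167.6] [0.5893 0.5145 0.025 ]
wafer_box_mid scene 0.84 [472.2 262.3] [0.5976 0.526  0.025 ]
scoop_mid top 0.49 [357.6 255.8] [ 0.281  -0.3229  0.018 ]
tape_mid top 0.91 [174.4 257.1] [0.2626 0.3412 0.03  ]
tape_mid scene 0.78 [400.3 161.3] [0.2502 0.3485 0.03  ]
```

View pics/scene0.png

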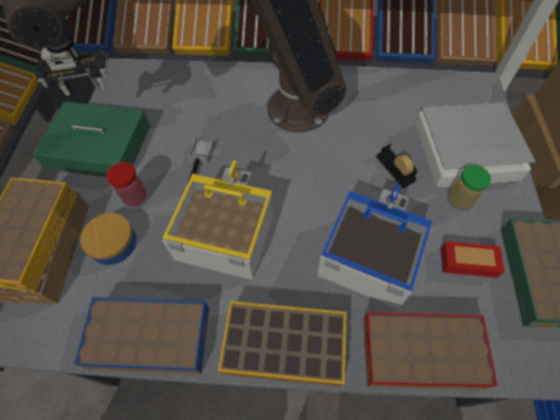

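View pics/top0.png

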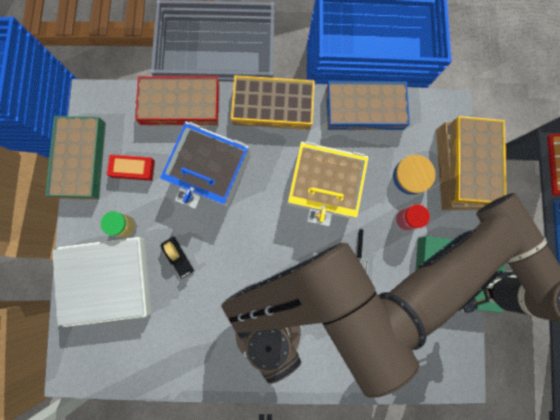

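The pictures show the yellow bin left of centre in the scene view (latch ~(233,170), handle ~(228,190)). In the top view its latch is at ~(320,214) and its handle at ~(326,193). The blue bin is on the other side, and the network marks agree with the pictures. The fit gives bin yaw ≈ -11.3°, latch ≈ (.413,-.175) and handle ≈ (.490,-.190). I'll start the approach and check a crop of the latch.

```bash
python3 -m handwheel '[{"delta_pos":[0.43,0.88,0.1],"dr":[0,0,8.5]},{"delta_pos":[0.43,0.88,0.1],"dr":[0,0,8.5]},{"delta_pos":[0.43,0.88,0.1],"dr":[0,0,8.5]},{"delta_pos":[0.43,0.88,0.1],"dr":[0,0,8.5]},{"delta_pos":[0.43,0.88,0.1],"dr":[0,0,8.5]},{"delta_pos":[0.43,0.88,0],"dr":[0,0,8.5]},{"delta_pos":[0.43,0.88,0],"dr":[0,0,8.5]},{"delta_pos":[0.43,0.88,0],"dr":[0,0,8.5]},{"delta_pos":[0.43,0.88,0],"dr":[0,0,8.5]},{"delta_pos":[0.43,0.88,0],"dr":[0,0,8.5]}]' -1 10
python3 - <<'E'
from h import *
a=cv2.imread("pics/scene0.png")[150:210,190:270];b=cv2.imread("pics/top0.png")[165:230,280:380]
a=cv2.resize(a,(400,300),interpolation=cv2.INTER_CUBIC);b=cv2.resize(b,(400,260),interpolation=cv2.INTER_CUBIC)
b=cv2.copyMakeBorder(b,0,40,0,0,cv2.BORDER_CONSTANT)
cv2.imwrite("pics/crop.png",np.hstack([a,b]))
E
```

```text
t: 2.2
eef_pos: [0.306, -0.3864, 0.2608]
ee_rot: [-3.141, -0.0, -1.387]
force: [1.0, 0.2, -0.6]
width: 0.0874
gripper_force: 0.0
```

View pics/crop.png

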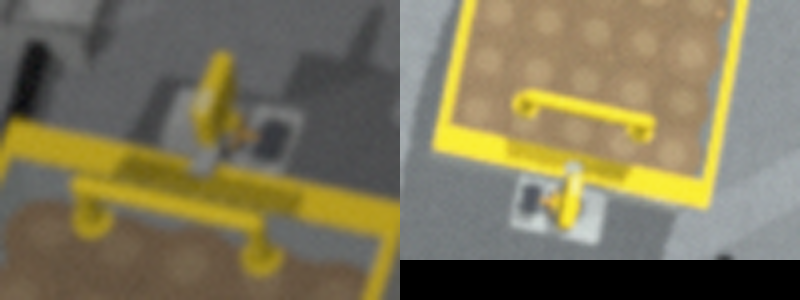

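The crop shows the wing pointing at the lid. Its centre is at about (323,214.5) in the top view and (233,167) in the scene view. The handle's middle is at (326.5,193) top and (224,190.5) scene.

```bash
python3 - <<'E'
from h import *
np.set_printoptions(precision=4,suppress=True)
print(at("top",(323,214.5),.172),at("scene",(232.8,167),.178),tri((232.8,167),(323,214.5)))
print(at("top",(326.5,193.2),.175),at("scene",(224.2,190.7),.175),tri((224.2,190.7),(326.5,193.2)))
p=[at("top",(280+x/4,165+y/4),.175) for x,y in((125,98),(248,128))]
q=[at("scene",(190+x/5,150+y/5),.175) for x,y in((80,185),(262,222))]
for e in(p,q): d=e[1]-e[0]; print(d,np.linalg.norm(d),np.degrees(np.arctan2(d[1],d[0])))
E
python3 -m handwheel '[{"delta_pos":[0.4,0.88,0],"dr":[0,0,8.5]},{"delta_pos":[0.4,0.88,0],"dr":[0,0,8.5]},{"delta_pos":[0.4,0.88,0],"dr":[0,0,8.5]},{"delta_pos":[0.4,0.88,0],"dr":[0,0,8.5]},{"delta_pos":[0.4,0.88,0],"dr":[0,0,8.5]},{"delta_pos":[0.4,0.88,0],"dr":[0,0,8.5]},{"delta_pos":[0.4,0.88,0],"dr":[0,0,8.5]},{"delta_pos":[0.4,0.88,0],"dr":[0,0,8.5]},{"delta_pos":[0,0,0],"dr":[0,0,0]},{"delta_pos":[0,0,0],"dr":[0,0,0]}]'
```

```text
[ 0.4125 -0.1741  0.172 ] [ 0.4103 -0.1689  0.178 ] (array([ 0.4114, -0.1708,  0.1795]), np.float64(0.00442798903834301))
[ 0.4838 -0.1851  0.175 ] [ 0.4883 -0.1827  0.175 ] (array([ 0.4846, -0.185 ,  0.1693]), np.float64(0.0019288688964052621))
[-0.0229 -0.103   0.    ] 0.10550991231339246 -102.54367933536001
[0.0184 0.1021 0.    ] 0.10378663379214866 79.77442833135223
t: 3.2
eef_pos: [0.4018, -0.1758, 0.2607]
ee_rot: [-3.142, -0.0, -0.206]
force: [0.3, -0.2, -0.4]
width: 0.0874
gripper_force: 0.0
```

```bash
python3 -m handwheel '[{"delta_pos":[0.34,0.12,0],"dr":[0,0,0.5]},{"delta_pos":[0,0,-0.5],"dr":[0,0,0]},{"delta_pos":[0,0,-0.5],"dr":[0,0,0]},{"delta_pos":[0,0,-0.5],"dr":[0,0,0]},{"delta_pos":[0,0,-0.5],"dr":[0,0,0]},{"delta_pos":[0,0,-0.5],"dr":[0,0,0]},{"delta_pos":[0,0,-0.45],"dr":[0,0,0]},{"delta_pos":[0,0,0],"dr":[0,0,0]}]'
python3 -m handwheel '[{"delta_pos":[0,0,0],"dr":[0,0,0]},{"delta_pos":[0,0,0],"dr":[0,0,0]},{"delta_pos":[0,0,0],"dr":[0,0,0]},{"delta_pos":[0,0,0],"dr":[0,0,0]},{"delta_pos":[0,0,0],"dr":[0,0,0]},{"delta_pos":[0,0,0],"dr":[0,0,0]}]' 1 15
```

```text
t: 4.0
eef_pos: [0.4109, -0.1732, 0.1704]
ee_rot: [3.141, 0.003, -0.2]
force: [-0.0, 0.2, 0.5]
width: 0.0874
gripper_force: 0.0
t: 4.6
eef_pos: [0.4119, -0.1726, 0.1723]
ee_rot: [-3.142, -0.0, -0.198]
force: [0.0, -0.6, -0.7]
width: 0.045
gripper_force: 0.0
```

```bash
python3 -m handwheel '[{"delta_pos":[0,0,0],"dr":[0,0,0]},{"delta_pos":[0,0,0],"dr":[0,0,0]},{"delta_pos":[0,0,0],"dr":[0,0,0]},{"delta_pos":[0,0,0],"dr":[0,0,0]},{"delta_pos":[0,0,0],"dr":[0,0,0]},{"delta_pos":[0,0,0],"dr":[0,0,0]},{"delta_pos":[0,0,0],"dr":[0,0,0]}]' 1 15; python3 -c "
from station import *;s=get_state();print(s['force'],s['moment'])"
```

```text
t: 5.3
eef_pos: [0.4119, -0.1724, 0.1721]
ee_rot: [-3.141, -0.0, -0.198]
force: [-0.2, 5.0, 1.8]
width: 0.012
gripper_force: 15.0
[-0.20870518  4.97783251  1.83843971] [1.44373121 0.17925173 0.01477868]
```

```bash
python3 -m handwheel '[{"delta_pos":[0,0.03,0],"dr":[0,0,-4]},{"delta_pos":[0,0.02,0],"dr":[0,0,-7]},{"delta_pos":[0,0,0],"dr":[0,0,-7]},{"delta_pos":[0,0,0],"dr":[0,0,-7]},{"delta_pos":[0,0,0],"dr":[0,0,-7]},{"delta_pos":[0,0,0],"dr":[0,0,-7]},{"delta_pos":[0,0,0],"dr":[0,0,-7]}]' 1 25; python3 -c "
from station import *;s=get_state();print(s['force'],s['moment'])"
```

```text
t: 6.0
eef_pos: [0.411, -0.1733, 0.172]
ee_rot: [3.138, -0.002, -1.005]
force: [-0.6, -13.2, -2.1]
width: 0.0115
gripper_force: 25.0
[ -0.6303804  -13.18576052  -2.0746044 ] [-5.17961512  0.31741356  0.14825191]
```

```bash
python3 -m handwheel '[{"delta_pos":[0,-0.03,0],"dr":[0,0,-7]},{"delta_pos":[0,-0.02,0],"dr":[0,0,-7]},{"delta_pos":[0,0,0],"dr":[0,0,-7]},{"delta_pos":[0,0,0],"dr":[0,0,-7]},{"delta_pos":[0,0,0],"dr":[0,0,-7]},{"delta_pos":[0,0,0],"dr":[0,0,-7]},{"delta_pos":[0,0,0],"dr":[0,0,-2]},{"delta_pos":[0,0,0],"dr":[0,0,0]},{"delta_pos":[0,0,0],"dr":[0,0,0]}]' 1 20; python3 -c "
from station import *;s=get_state();print(s['force'],s['moment'])"
```

```text
t: 6.9
eef_pos: [0.4096, -0.1738, 0.172]
ee_rot: [3.138, -0.003, -1.768]
force: [-6.8, -3.9, 6.6]
width: 0.0117
gripper_force: 20.0
[-6.81721965 -3.89315487  6.58590371] [-1.41773974  2.45542303  0.10142018]
```

```bash
python3 -m handwheel '[{"delta_pos":[0,0,0],"dr":[0,0,0]},{"delta_pos":[0,0,0],"dr":[0,0,0]},{"delta_pos":[0,0,0],"dr":[0,0,0]},{"delta_pos":[0,0,0],"dr":[0,0,0]},{"delta_pos":[0,0,0.5],"dr":[0,0,0]},{"delta_pos":[0,0,0.7],"dr":[0,0,0]},{"delta_pos":[0,0,0.7],"dr":[0,0,0]},{"delta_pos":[0,0,0.5],"dr":[0,0,0]},{"delta_pos":[0,0,0],"dr":[0,0,0]}]' 0.05; python3 - <<'E'
from h import *
save("scene","s1.png")
a=cv2.imread("pics/s1.png")[130:220,180:300];cv2.imwrite("pics/s1c.png",cv2.resize(a,(800,600),interpolation=cv2.INTER_CUBIC))
E
```

```text
t: 7.8
eef_pos: [0.4131, -0.1728, 0.2461]
ee_rot: [-3.138, 0.0, -1.768]
force: [0.2, -0.6, -0.4]
width: 0.042
gripper_force: 0.0
```

View pics/s1c.png

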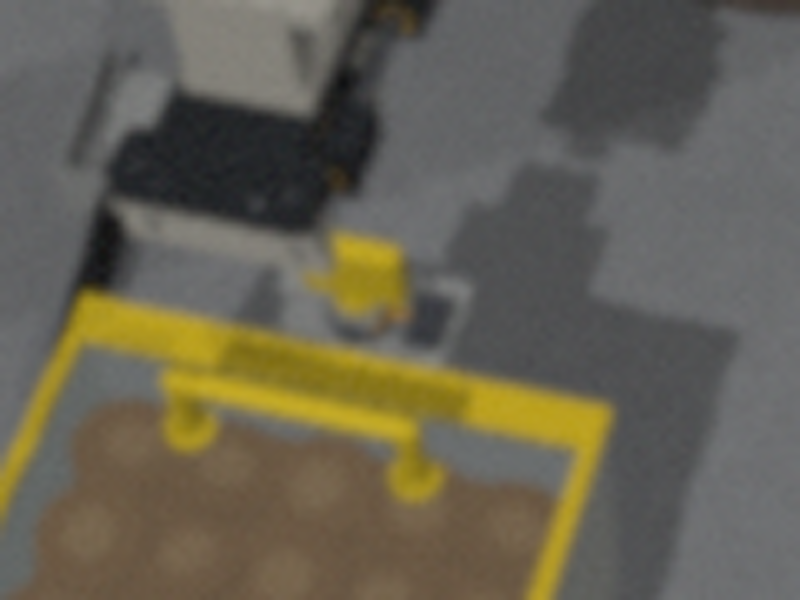

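The wing is now parallel to the handle (around crop (370,270)), the lip is free and the lid is still shut. Next I'll go to the handle.

```bash
python3 -m handwheel '[{"delta_pos":[0.63,-0.125,0],"dr":[0,0,0]},{"delta_pos":[0.63,-0.125,0],"dr":[0,0,0]},{"delta_pos":[0.63,-0.125,0],"dr":[0,0,0]},{"delta_pos":[0.63,-0.125,0],"dr":[0,0,0]},{"delta_pos":[0,0,-0.5],"dr":[0,0,0]},{"delta_pos":[0,0,-0.5],"dr":[0,0,0]},{"delta_pos":[0,0,-0.5],"dr":[0,0,0]},{"delta_pos":[0,0,-0.5],"dr":[0,0,0]},{"delta_pos":[0,0,-0.45],"dr":[0,0,0]},{"delta_pos":[0,0,0],"dr":[0,0,0]}]'
python3 -m handwheel '[{"delta_pos":[0,0,0],"dr":[0,0,0]},{"delta_pos":[0,0,0],"dr":[0,0,0]},{"delta_pos":[0,0,0],"dr":[0,0,0]},{"delta_pos":[0,0,0],"dr":[0,0,0]},{"delta_pos":[0,0,0],"dr":[0,0,0]},{"delta_pos":[0,0,0],"dr":[0,0,0]},{"delta_pos":[0,0,0],"dr":[0,0,0]}]' 1 20; python3 -c "
from station import *;s=get_state();print(s['force'],s['moment'])"
```

```text
t: 8.85
eef_pos: [0.4857, -0.1874, 0.1677]
ee_rot: [3.137, -0.0, -1.769]
force: [-0.8, 0.1, -0.2]
width: 0.0417
gripper_force: 0.0
t: 9.55
eef_pos: [0.486, -0.1874, 0.1706]
ee_rot: [3.139, 0.0, -1.769]
force: [-5.4, 3.3, 3.8]
width: 0.0115
gripper_force: 20.0
[-5.4112956   3.29498237  3.7589157 ] [ 0.91001396  1.78159927 -0.04969302]
```

```bash
python3 -m handwheel '[{"delta_pos":[0.15,-0.03,0.45],"dr":[0.49,2.45,0]},{"delta_pos":[0.15,-0.03,0.45],"dr":[0.49,2.45,0]},{"delta_pos":[0.23,-0.045,0.41],"dr":[0.49,2.45,0]},{"delta_pos":[0.23,-0.045,0.41],"dr":[0.49,2.45,0]}]'; python3 -c "
from station import *;s=get_state();print(s['force'],s['moment'],s['q'])"
```

```text
t: 9.95
eef_pos: [0.5074, -0.1916, 0.2219]
ee_rot: [2.959, 0.0, -1.769]
force: [-6.0, 2.3, -3.3]
width: 0.0112
gripper_force: 20.0
[-5.98947011  2.29788356 -3.27059795] [ 0.35347902  1.23476073 -0.02590077] [-0.02244492  0.26802703 -0.17368163 -0.03333423 -1.30884897 -0.16426691]
```

```bash
python3 -m handwheel '[{"delta_pos":[0.29,-0.06,0.37],"dr":[0.49,2.45,0]},{"delta_pos":[0.29,-0.06,0.37],"dr":[0.49,2.45,0]},{"delta_pos":[0.35,-0.07,0.31],"dr":[0.49,2.45,0]},{"delta_pos":[0.35,-0.07,0.31],"dr":[0.49,2.45,0]}]'; python3 - <<'E'
from h import *
s=get_state();print(s['force'],s['moment'],s['q'])
save("scene","s2.png")
E
```

```text
t: 10.35
eef_pos: [0.5457, -0.1992, 0.2641]
ee_rot: [2.784, 0.0, -1.769]
force: [-8.2, 5.1, 4.5]
width: 0.0115
gripper_force: 20.0
[-8.1924251   5.11198533  4.48499942] [ 1.44256784  2.37979972 -0.38945025] [-0.04825641  0.41059469  0.10292742 -0.05263273 -1.61703165 -0.14239633]
```

View pics/s2.png

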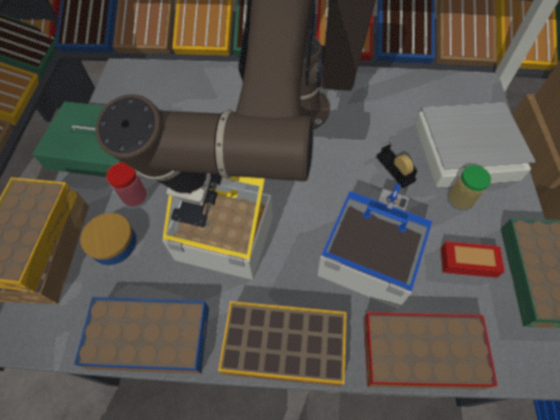

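The lid is part-open and carried by the gripper (~(205,200)), and nothing else has moved. I'll continue the arc.

```bash
python3 -m handwheel '[{"delta_pos":[0.4,-0.08,0.24],"dr":[0.49,2.45,0]},{"delta_pos":[0.4,-0.08,0.24],"dr":[0.49,2.45,0]},{"delta_pos":[0.43,-0.085,0.17],"dr":[0.49,2.45,0]},{"delta_pos":[0.43,-0.085,0.17],"dr":[0.49,2.45,0]},{"delta_pos":[0,0,0],"dr":[0,0,0]},{"delta_pos":[0,0,0],"dr":[0,0,0]},{"delta_pos":[0,0,0],"dr":[0,0,0]}]'; python3 - <<'E'
from h import *
s=get_state();print(s['force'],s['moment'],s['q'],s['eef_pos'])
save("scene","s3.png"); save("top","t3.png")
E
```

```text
t: 11.1
eef_pos: [0.5967, -0.2098, 0.2904]
ee_rot: [2.615, -0.001, -1.768]
force: [-7.6, 4.6, 12.2]
width: 0.0112
gripper_force: 20.0
[-7.56408883  4.61906892 12.16051304] [ 1.34753305  2.89003529 -0.42027574] [-0.0682703   0.59092478  0.40684794 -0.06722241 -1.90879959 -0.13409745] [ 0.59674785 -0.20981125  0.29040259]
```

View pics/s3.png

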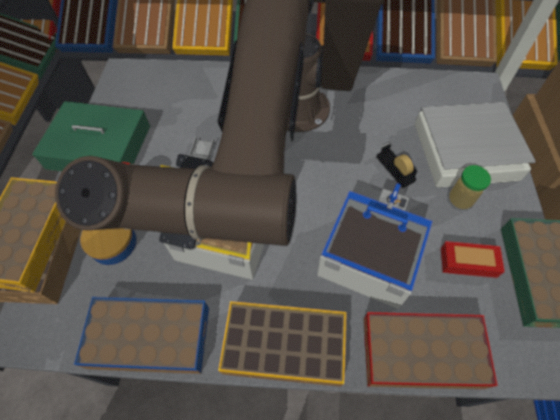

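View pics/t3.png

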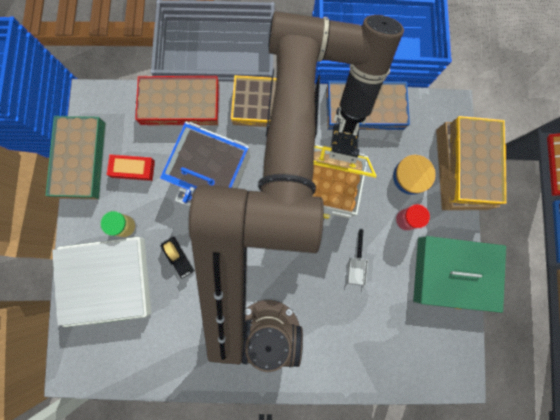

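The top view shows the gripper holding the yellow bar at ~(345,145), with the lid edge raised from (315,148) to (375,175). The blue bin and the loose goods are in place. Geometry puts the lid at about 59.8°. I'll ease the residual force and check that it holds steady.

```bash
python3 -m handwheel '[{"delta_pos":[-0.02,0,0.04],"dr":[0,0,0]},{"delta_pos":[0,0,0],"dr":[0,0,0]},{"delta_pos":[0,0,0],"dr":[0,0,0]},{"delta_pos":[0,0,0],"dr":[0,0,0]},{"delta_pos":[0,0,0],"dr":[0,0,0]},{"delta_pos":[0,0,0],"dr":[0,0,0]},{"delta_pos":[0,0,0],"dr":[0,0,0]},{"delta_pos":[0,0,0],"dr":[0,0,0]}]' 1 25
```

```text
t: 12.0
eef_pos: [0.5964, -0.2097, 0.2904]
ee_rot: [2.616, -0.001, -1.768]
force: [-5.8, 2.1, 6.2]
width: 0.0109
gripper_force: 25.0
```

Force has fallen, the pose is steady and the bar is in the grip, so I'm handing in.

```bash
python3 -c "
from station import *;print(job_done())"
```

```text
the job is handed in; nothing more can be done
None
```

The yellow latch is turned a quarter turn clockwise and stays open, and the gripper is holding the yellow lid open at about 60° (worked out from the gripper position), with the blue bin shut and the other goods where they were; handed in at about 12 s.

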